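Pack the mending box and lift it ready to go

ROBOT

A 6-joint arm with a two-finger parallel gripper is mounted at the origin on a cart in front of the work surface, level with it; the furniture and walls round the work are solid. World frame = base frame: x ahead of the robot, y to its left, z up, the work surface at z = 0. Lengths are in m, angles in rad, forces in N, time in s.
With the tool pointing down it reaches from about 0.3 to 0.775 m from the base axis. Payload 14.6 kg.
Tool frame: the origin (TCP) lies midway between the tips of the shut fingers; the grasp point (between the pads) lies 19 mm behind it; z points along the fingers, y is the line along which they close (so a half turn about z gives the same grasp; the last joint's range is limited). The gripper opens to 85 mm and grips with 20 to 120 N. Pads are 22 mm wide; open, the fingers measure 114 mm over their backs; the gripper's body (76 mm by 85 mm) begins 54 mm behind the grasp point. The pads swing forward as they close: fully open they stand 13 mm farther back than shut.
Start: joints at [-1.286, 0.3, 1.521, -0, 1.321, -0.067], TCP at [0.19, -0.516, 0.231] pointing down, gripper open.
Joint ranges: [-3.03, 3.03], [-0.79, 2.21], [0.23, 2.52], [-1.04, 4.18], [0, 3.07], [-2.55, 2.55]. Speed limits (rad/s): [2.22, 2.22, 2.57, 3.14, 3.14, 3.14].

INTERFACE

Orientations are given as a unit quaternion [x, y, z, w].
In Python, from workcell import arm, cams, finish_job gives the robot as it stands. The module is installed in compiled form; this text tells all that it offers.
- The arm moves only by the tool servo_tool, never from a script. Its argument "targets" is a list of rows, each a list of 2 entries, a list of its own where there are three numbers: the shift along the world's x, y, z in shares of 50 cm (1.0 is 50 cm), then the turn, a rotation vector about the world's x, y, z in a scale on which 1.0 is pi/2 rad. A call has 1 to 5 rows; each row is the pose to reach, as a shift and turn from the pose commanded when the call began; what a row does not reach only later rows make up. A row lasts 1/10 s, in which the tool goes at most 50 mm and 8.59 degrees, less where a joint would pass 70% of its speed; a pose out of reach is approached as far as the arm can. A call with a gripper value outside its range is refused whole. "fingers" is the closure, from -1 (fully open) to 1 (shut), set as the call begins (left out, the last holds). The fingers move at their own pace and stop on an object; "grip_force" is the grip in N (left out, the last holds). Time passes only in rows, so rows that repeat a pose let the fingers close. It gives the time, the measured TCP pose, the force, the opening and the grip force at its end, in the units of the state.
- arm.get_state(): the state, without advancing time (a new reading comes with each control period).
- cams.capture(name): name is "side" or "top"; returns the picture (384x512x3 uint8, blue, green, red); there is no depth.
- cams.calibration(name): a dict with "fx", "fy", "cx", "cy" (pixels), "R" (3x3) and "t" (3): a world point X has camera coordinates R X + t. Camera axes: x right, y down, z forward; pixel columns grow to the right and rows downward; lengths in m; the calibration is good to about 2 mm. A picture is of the moment at which its call begins. calibration takes no time and is no camera call.
- finish_job(): hands the job in; it is judged then, once.
The state is a dict: "time_s": time; "joint_pos": joint angles; "joint_velocities": joint speeds; "joint_efforts": joint torques, N m; "ee_pos": TCP position; "tool_rot": TCP orientation; "ft_force": force on the tool from outside, world axes, zero at the start; "torque": the same for the moment, N m; "opening": finger opening in m; "grasp_force": force on a finger pad.
Only numpy, scipy, OpenCV 4.12 (cv2) and the standard library are available. Lean on these libraries where they do the work, as an engineer would, in place of code of your own. Each camera call takes 0.05 s, during which the arm holds its last target. There are 200 camera calls.

TASK

Put the black thread spool into the open drawer of the small wooden mending box - set it down in there, do not drop it - and, with the box still standing on the worktop, slide the drawer fully shut. Then take the box by its carrying bar, lift it straight up about 8 cm clear of the worktop and keep it level and still; the program finishes while the gripper is still holding the box in the air. Never tip the box, and leave the other spools and the other things on the worktop where they are.

Things in the scene. Friction and masses are not known exactly. Their poses are not given: they have to be found in the camera images.
- mending_box: Loose light-wood box with one drawer and a carrying bar on top, about 0.6 kg plus 0.12 kg drawer. 130 mm deep (x), 110 wide (y), top face 68 mm up. Origin: centre of its underside, z up. The drawer comes out of its -x face (x = -65 mm), which starts turned roughly to the robot's right. With the drawer shut its weight is centred within a few mm under the bar.
- carry_bar (a point): Middle of the dark wooden carrying bar, 102 mm above the box's underside; axes as the box's. The bar runs along y, 110 mm long, 14 mm thick (x), 18 mm high. Its two 9 mm posts stand at y = +-45 mm; the 80 mm between are free to grip, with 25 mm of air under the bar.
- drawer (a joint): How far the drawer stands open, in m: 0 = fully shut (front flush with the box), 0.095 = fully out. Starts well open. Slides with about 0.8 N of friction and stays where it is left; no latch. Pushed hard when shut, the box itself slides on the worktop.
- drawer_front (a point): Moves with the drawer: point on the outer face of its blue front, mid-width, 30 mm above the box's underside; axes as the box's (outside is -x; pushing along +x shuts it). The front is 96 mm wide, 7 thick, from 7 to 61 mm high, with a notch 30 mm wide, 14 deep in the middle of its upper edge. Shut, the point is at x = -65 mm in the box frame.
- drawer_floor (a point): Moves with the drawer: point on top of its floor, mid-width, 47 mm behind the outer face of the front, 10 mm above the box's underside; axes as the box's. Inside 113 mm long (x) by 86 wide (y); side walls 27 mm above the floor, front 51 mm (37 at the notch). Inside the box are 52 mm above this floor: the black spool fits standing or lying.
- black_spool: Loose sewing-thread spool wound with black thread, light wooden flanges, standing upright, 31 mm diameter, 48 mm high, 30 g. Its origin is the centre of its underside, z up along its axis. The one to pack.
- grey_spool: Loose spool wound with grey thread, wooden flanges, standing, 31 mm diameter, 42 mm high. Its origin is the centre of its underside, z up along its axis. Leave it alone.
- white_spool: Loose all-white spool, standing, 31 mm diameter, 52 mm high. Its origin is the centre of its underside, z up along its axis. Leave it alone.
- measure: Loose grey tape measure standing on the worktop, 33 x 72 x 66 mm high, farther back. Origin: centre of its underside. Leave it alone.
- torch: Loose black pocket torch lying on the worktop at the left, 99 mm long (its y), 33 mm diameter. Origin: centre of its underside. Leave it alone.
- brush: Loose white nail brush with blue bristles lying at the back right, 30 x 85 x 23 mm high. Origin: centre of its underside. Leave it alone.
Not all that is in view belongs to the job. What is shaped like the black_spool but blue or yellow is not meant.

How it is judged:
On the way, in this order (a step that is already met when the one before it is completed fails the run):
1. the black spool lies or stands in the open drawer, let go, with the box standing on the worktop (value of joint drawer above 0.05 m and x of black_spool in the frame of drawer_floor between -0.045 and 0.075 m and y of black_spool in the frame of drawer_floor between -0.047 and 0.047 m and z of black_spool in the frame of drawer_floor between -0.006 and 0.04 m and contact force between the fingers and black_spool below 0.1 N and height (world z) of mending_box below 0.01 m), for 0.2 s.
2. the drawer is shut (within 6 mm) with the spool in it, while the box still stands on the worktop (value of joint drawer below 0.006 m and height (world z) of mending_box below 0.01 m and x of black_spool in the frame of mending_box between -0.062 and 0.062 m and y of black_spool in the frame of mending_box between -0.048 and 0.048 m and z of black_spool in the frame of mending_box between 0.004 and 0.062 m), for 0.2 s.
At the end, for the whole second after the job is handed in: Fingers hold the mending box (over 3 N), underside 50 to 140 mm above the worktop, tilt under 8 degrees, still (under 0.03 m/s, 0.15 rad/s), drawer shut within 8 mm, black spool inside; no other listed thing touches the box or is over 30 mm from its start (height (world z) of mending_box between 0.05 and 0.14 m and angle between mending_box's own z axis and vertical below 0.14 rad and linear speed of mending_box below 0.03 m/s and angular speed of mending_box below 0.15 rad/s and value of joint drawer below 0.008 m and x of black_spool in the frame of mending_box between -0.062 and 0.062 m and y of black_spool in the frame of mending_box between -0.048 and 0.048 m and z of black_spool in the frame of mending_box between 0.004 and 0.062 m and contact force between the fingers and mending_box above 3 N and contact force between mending_box and grey_spool below 0.2 N and contact force between mending_box and white_spool below 0.2 N and contact force between mending_box and measure below 0.2 N and contact force between mending_box and torch below 0.2 N and contact force between mending_box and brush below 0.2 N and distance of each of grey_spool, white_spool, measure, torch, brush from where it was at the start of the episode below 0.03 m); the arm keeps its last pose, push and grip.
It fails at once if the mending box is tipped by more than 17 degrees (angle between mending_box's own z axis and vertical above 0.3 rad).
It fails at once if the black spool is let go in the air (its underside over 60 mm up) instead of being set down (contact force between the fingers and black_spool below 0.01 N and height (world z) of black_spool above 0.06 m and height (world z) of mending_box below 0.01 m).
It fails at once if another listed thing is knocked more than 30 mm from its place (distance of any of grey_spool, white_spool, measure, torch, brush from where it was at the start of the episode above 0.03 m).
It also fails if it takes over 58 s, if anything falls off the work surface, if the arm or the gripper's body presses on something with over 40 N, if the wrist force passes 120 N, or if a joint passes its speed limit or range.

## Working session

There is one attempt and no reset: what is moved stays moved. The work goes in short steps, Python scripts to look and compute and a tool call to move; the robot and the scene stay as the last step left them, time stands still between calls to the robot, and variables do not carry over. Pictures are saved under pics/ and viewed, at most 10 in all, crops included, and the job is handed in when it is done.

Besides the shell and the picture viewer there is one more tool, called after "Call:" as name(argument=value, ...), one argument or row to a line, values as JSON. servo_tool: Moves the arm, as the interface text tells. Its arguments: {"type":"object","properties":{"targets":{"type":"array"},"fingers":{"type":"number"},"grip_force":{"type":"number"}},"required":["targets"]}

```bash
mkdir -p pics; python3 - <<'E'
from workcell import arm,cams
import cv2,numpy as np
for n in("side","top"):
    im=cams.capture(n);cv2.imwrite(f"pics/{n}0.png",im)
    c=cams.calibration(n);print(n,c["fx"],c["cx"],c["cy"],(-np.array(c["R"]).T@np.array(c["t"])).round(3),np.array(c["R"]).round(3).tolist())
s=arm.get_state();print(s["time_s"],s["ee_pos"],s["tool_rot"],s["opening"])
E
```

```text
side 411.9731290069187 254.7213307061607 191.6085376893395 [ 0.63  -0.854  0.853] [[0.998, 0.054, 0.015], [0.046, -0.618, -0.785], [-0.033, 0.785, -0.619]]
top 460.73142972033776 248.07395538023638 194.37879061423652 [-0.183 -0.262  1.485] [[0.428, -0.904, -0.015], [-0.769, -0.355, -0.531], [0.475, 0.238, -0.847]]
0.1 [ 0.18947139 -0.51610605  0.23077405] [ 9.84568256e-01  1.75000183e-01 -6.54340377e-05 -5.31005012e-04] 0.08559492409269771
```

View pics/side0.png

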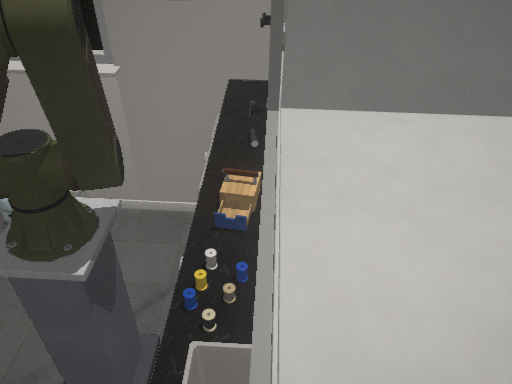

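View pics/top0.png

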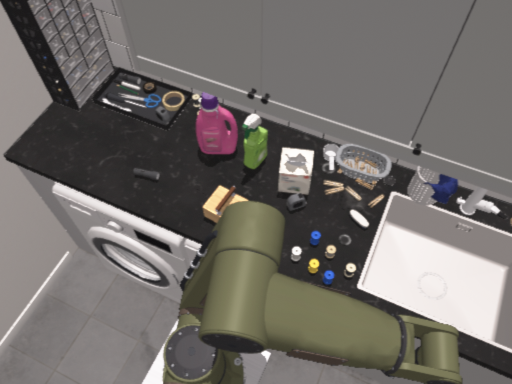

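The side view shows the box at about (238,198) with its drawer toward the camera, and the spools at (211,259), (201,280), (242,272), (229,293), (190,299) and (209,320). In the top view the arm hides the drawer. I'll enlarge both to tell the grey spool from the black one.

```bash
python3 - <<'E'
import cv2,numpy as np
s=cv2.imread("pics/side0.png");t=cv2.imread("pics/top0.png")
a=cv2.resize(s[150:340,175:275],None,fx=3.15,fy=3.15,interpolation=cv2.INTER_CUBIC)
b=cv2.resize(t[180:290,195:375],None,fx=2.6,fy=2.6,interpolation=cv2.INTER_CUBIC)
o=np.zeros((600,800,3),np.uint8);o[:a.shape[0],:a.shape[1]]=a[:600];o[:b.shape[0],320:320+b.shape[1]]=b[:, :480]
cv2.imwrite("pics/crop.png",o);print(a.shape,b.shape)
E
```

```text
(598, 315, 3) (286, 468, 3)
```

View pics/crop.png

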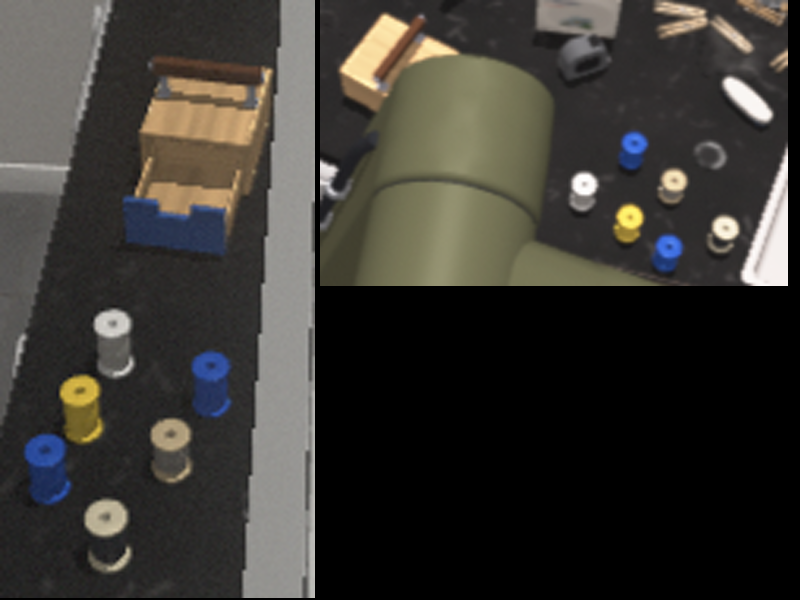

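The crop shows the black spool nearest the camera: side top flange at about (208.7,314.5), top view (350.8,267.7). The grey spool is behind it at side (229,289). The blue drawer front's upper corners are at about side (215,213) and (246.5,216).

```bash
cat > h.py <<'E'
import numpy as np,cv2
from workcell import arm,cams
def ray(n,p):
    c=cams.calibration(n);R=np.array(c["R"]);o=-R.T@np.array(c["t"])
    return o,R.T@np.array([(p[0]-c["cx"])/c["fx"],(p[1]-c["cy"])/c["fy"],1])
def onz(n,p,z):
    o,d=ray(n,p);return (o+d*(z-o[2])/d[2])
def tri(p,q):
    (o,d),(u,v)=ray("side",p),ray("top",q)
    k=np.linalg.lstsq(np.c_[d,-v],u-o,rcond=None)[0];a,b=o+d*k[0],u+v*k[1]
    return (a+b)/2,np.linalg.norm(a-b)
E
python3 - <<'E'
from h import *
S=lambda x,y:(175+x/3.15-.34,150+y/3.15-.34)
T=lambda x,y:(195+(x-320)/2.6-.3,180+y/2.6-.3)
s=cv2.imread("pics/side0.png")
for n,a,b,z in[("black",S(106,518),T(725,228),.048),("grey",S(171,434),T(674,180),.042),("white",S(113,323),T(584,181),.052),("blueNear",S(46,450),T(668,244),.048),("yellow",S(80,390),T(629,214),.048),("blueFar",S(211,366),T(634,142),.048)]:
    print(n,onz("side",a,z).round(4),onz("top",b,z).round(4),*[np.round(v,4) for v in tri(a,b)])
# black flange blob
g=s[:,:,2].astype(int);m=np.zeros(g.shape,np.uint8);m[305:332,198:220]=g[305:332,198:220]>110
k,l,st,ce=cv2.connectedComponentsWithStats(m)
for i in range(1,k):
    if st[i,4]>10:print("blob",st[i],ce[i],onz("side",ce[i],.048).round(4))
# drawer front
r=s[205:235,205:255].astype(int);m=((r[:,:,0]>r[:,:,2]*2)&(r[:,:,0]>60)).astype(np.uint8)
p=cv2.findNonZero(m)[:,0]+[205,205]
for f in[(1,1),(-1,1),(1,-1),(-1,-1)]:
    q=p[np.argmin(p@np.array(f))];print("front corner",q,onz("side",q,.061 if f[1]>0 else .007).round(4))
for nm,q,z in[("barL",S(150,63),.111),("barR",S(262,71),.111),("topfrontL",S(140,137),.068),("topfrontR",S(249,149),.068)]:
    print(nm,q,onz("side",q,z).round(4))
for nm,q,z in[("bar far",T(419,19),.111),("bar near",T(378,76),.111),("boxbackL",T(386,13),.068),("nearback",T(343,65),.068)]:
    print(nm,q,onz("top",q,z).round(4))
E
```

```text
black [ 0.5054 -0.2939  0.048 ] [ 0.5054 -0.2908  0.048 ] [ 0.5057 -0.2914  0.0456] 0.002
grey [ 0.544  -0.2103  0.042 ] [ 0.5448 -0.2082  0.042 ] [ 0.5445 -0.2087  0.041 ] 0.0018
white [ 0.4846 -0.106   0.052 ] [ 0.4888 -0.1024  0.052 ] [ 0.4864 -0.104   0.0523] 0.0051
blueNear [ 0.4513 -0.2366  0.048 ] [ 0.454  -0.2321  0.048 ] [ 0.4525 -0.2336  0.0469] 0.0047
yellow [ 0.4677 -0.1763  0.048 ] [ 0.4717 -0.1723  0.048 ] [ 0.4694 -0.174   0.048 ] 0.0053
blueFar [ 0.57   -0.1442  0.048 ] [ 0.5721 -0.1409  0.048 ] [ 0.571  -0.1418  0.047 ] 0.0033
blob [202 309  13  11 121] [208.11570248 313.90082645] [ 0.5049 -0.2934  0.048 ]
blob [209 324   7   7  18] [212.88888889 327.88888889] [ 0.5206 -0.3289  0.048 ]
front corner [214 213] [0.4749 0.0401 0.061 ]
front corner [245 217] [0.566  0.0292 0.061 ]
front corner [217 226] [0.4811 0.0433 0.007 ]
front corner [235 228] [0.5355 0.0384 0.007 ]
barL (222.27904761904762, 169.66) [0.4835 0.1884 0.111 ]
barR (257.8346031746032, 172.19968253968253) [0.5945 0.1832 0.111 ]
topfrontL (219.10444444444445, 193.1520634920635) [0.4798 0.1246 0.068 ]
topfrontR (253.70761904761903, 196.9615873015873) [0.5863 0.1139 0.068 ]
bar far (232.77692307692305, 187.0076923076923) [0.5918 0.1873 0.111 ]
bar near (217.0076923076923, 208.93076923076922) [0.488  0.1968 0.111 ]
boxbackL (220.08461538461538, 184.7) [0.6055 0.2483 0.068 ]
nearback (203.54615384615383, 204.7) [0.5043 0.263  0.068 ]
```

Careful with the scale: shifts go in shares of 50 cm and turns go in shares of pi/2 rad. That gives: 16 cm / 50 = 0.32, 12.8 cm / 50 = 0.256, 0.55 rad / 1.5708 = 0.3501.

Call:
servo_tool(
  targets=[
    [[0.064,0.044,0],[0,0,0.07]],
    [[0.128,0.088,0],[0,0,0.1401]],
    [[0.192,0.132,0],[0,0,0.2101]],
    [[0.256,0.176,0],[0,0,0.2801]],
    [[0.32,0.22,0],[0,0,0.3501]],
  ],
  fingers=-0.4,
)

```text
time_s: 0.6
ee_pos: [0.3506, -0.4051, 0.2311]
tool_rot: [0.899, 0.438, -0.0, -0.0]
ft_force: [-0.3, -0.7, 0.7]
opening: 0.0595
grasp_force: 0.0
```

Converted, 15.6 cm / 50 = 0.312, 12.8 cm / 50 = 0.256, 0.55 rad / 1.5708 = 0.3501.

Call:
servo_tool(
  targets=[
    [[0.064,0.046,0],[0,0,0.07]],
    [[0.128,0.092,0],[0,0,0.1401]],
    [[0.192,0.138,0],[0,0,0.2101]],
    [[0.256,0.184,0],[0,0,0.2801]],
    [[0.312,0.228,0],[0,0,0.3501]],
  ],
)

```text
time_s: 1.1
ee_pos: [0.5068, -0.291, 0.2309]
tool_rot: [0.746, 0.666, -0.0, -0.0]
ft_force: [0.5, -0.8, -0.1]
opening: 0.0601
grasp_force: 0.0
```

Converted, -13 cm / 50 = -0.26, -11 cm / 50 = -0.22.

Call:
servo_tool(
  targets=[
    [[0,0,-0.08],[0,0,0]],
    [[0,0,-0.16],[0,0,0]],
    [[0,0,-0.22],[0,0,0]],
    [[0,0,-0.26],[0,0,0]],
    [[0,0,-0.26],[0,0,0]],
  ],
)

```text
time_s: 1.6
ee_pos: [0.5042, -0.2914, 0.0982]
tool_rot: [0.748, 0.664, -0.001, -0.003]
ft_force: [-0.3, -0.2, -0.0]
opening: 0.0597
grasp_force: 0.0
```

Converted, -9 cm / 50 = -0.18, -8 cm / 50 = -0.16.

Call:
servo_tool(
  targets=[
    [[0,0,-0.06],[0,0,0]],
    [[0,0,-0.12],[0,0,0]],
    [[0,0,-0.16],[0,0,0]],
    [[0,0,-0.18],[0,0,0]],
    [[0,0,-0.18],[0,0,0]],
  ],
)

```text
time_s: 2.1
ee_pos: [0.5055, -0.2923, 0.0112]
tool_rot: [0.748, 0.664, -0.0, -0.0]
ft_force: [-0.1, 0.6, 0.2]
opening: 0.0598
grasp_force: 0.0
```

Call:
servo_tool(
  targets=[
    [[0,0,0],[0,0,0]],
    [[0,0,0],[0,0,0]],
    [[0,0,0],[0,0,0]],
    [[0,0,0],[0,0,0]],
    [[0,0,0],[0,0,0]],
  ],
  fingers=1,
  grip_force=20,
)

```text
time_s: 2.6
ee_pos: [0.5062, -0.2928, 0.0128]
tool_rot: [0.748, 0.664, 0.0, 0.001]
ft_force: [-2.1, 0.2, 7.8]
opening: 0.0306
grasp_force: 20.0
```

Converted, 14 cm / 50 = 0.28, 12 cm / 50 = 0.24.

Call:
servo_tool(
  targets=[
    [[0,0,0.02],[0,0,0]],
    [[0,0,0.08],[0,0,0]],
    [[0,0,0.16],[0,0,0]],
    [[0,0,0.24],[0,0,0]],
    [[0,0,0.28],[0,0,0]],
  ],
)

```text
time_s: 3.1
ee_pos: [0.5063, -0.2928, 0.156]
tool_rot: [0.748, 0.664, 0.001, 0.003]
ft_force: [-0.4, 0.3, -0.0]
opening: 0.0305
grasp_force: 19.9
```

```bash
python3 - <<'E'
from h import *
s=cams.capture("side");t=cams.capture("top");cv2.imwrite("pics/s1.png",s);cv2.imwrite("pics/t1.png",t)
a=cv2.resize(s[155:330,175:275],None,fx=3.4,fy=3.4,interpolation=cv2.INTER_CUBIC)
b=cv2.resize(t[175:280,185:300],None,fx=4,fy=4,interpolation=cv2.INTER_CUBIC)
o=np.zeros((600,800,3),np.uint8);o[:a.shape[0],:340]=a;o[:420,340:]=b
cv2.imwrite("pics/c1.png",o)
E
```

```text
(no output)
```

View pics/c1.png

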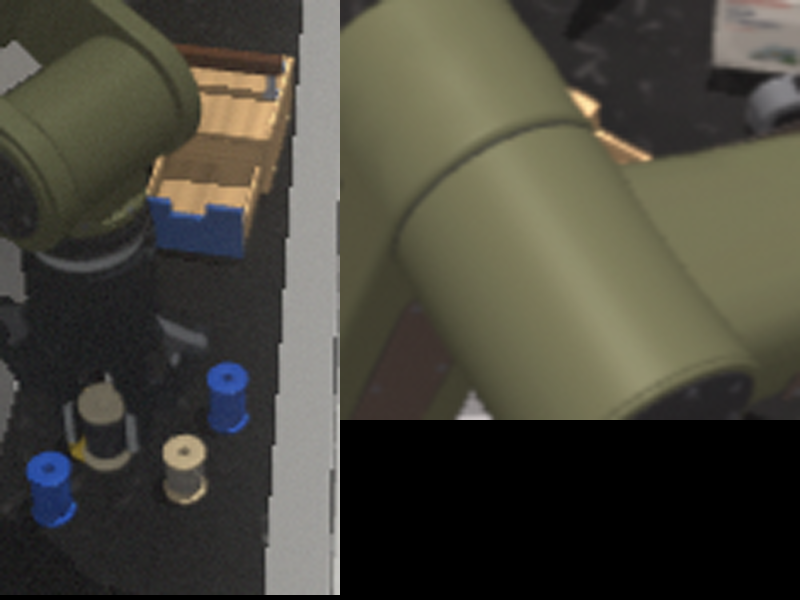

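The spool hangs upright in the grip (side, about (206,280)). The drawer front's right upper corner is still at about (246,215), so the drawer hasn't moved. I'll carry the spool over it.

Converted, 19 cm / 50 = 0.38, 15 cm / 50 = 0.3.

Call:
servo_tool(
  targets=[
    [[0.004,0.06,0],[0,0,0]],
    [[0.008,0.14,0],[0,0,0]],
    [[0.012,0.22,0],[0,0,0]],
    [[0.016,0.3,0],[0,0,0]],
    [[0.02,0.38,0],[0,0,0]],
  ],
)

```text
time_s: 3.7
ee_pos: [0.5149, -0.1007, 0.1507]
tool_rot: [0.748, 0.664, -0.0, -0.0]
ft_force: [0.9, -0.9, -0.0]
opening: 0.0303
grasp_force: 20.0
```

Converted, 18.2 cm / 50 = 0.364, 16 cm / 50 = 0.32.

Call:
servo_tool(
  targets=[
    [[0.004,0.08,0],[0,0,0]],
    [[0.008,0.16,0],[0,0,0]],
    [[0.012,0.24,0],[0,0,0]],
    [[0.016,0.32,0],[0,0,0]],
    [[0.02,0.364,0],[0,0,0]],
  ],
)

```text
time_s: 4.2
ee_pos: [0.5249, 0.0823, 0.1507]
tool_rot: [0.747, 0.664, -0.0, -0.0]
ft_force: [0.6, -0.0, -0.2]
opening: 0.031
grasp_force: 20.0
```

Converted, -4 cm / 50 = -0.08, -3 cm / 50 = -0.06.

Call:
servo_tool(
  targets=[
    [[0,0,-0.02],[0,0,0]],
    [[0,0,-0.04],[0,0,0]],
    [[0,0,-0.06],[0,0,0]],
    [[0,0,-0.08],[0,0,0]],
    [[0,0,-0.08],[0,0,0]],
  ],
)

```text
time_s: 4.7
ee_pos: [0.5248, 0.0789, 0.1095]
tool_rot: [0.748, 0.663, -0.001, -0.001]
ft_force: [0.3, -0.5, -0.2]
opening: 0.0302
grasp_force: 20.0
```

```bash
python3 - <<'E'
from h import *
s=cams.capture("side");cv2.imwrite("pics/s2.png",s);t=cams.capture("top");cv2.imwrite("pics/t2.png",t)
a=cv2.resize(s[130:260,190:290],None,fx=4.5,fy=4.5,interpolation=cv2.INTER_CUBIC)
b=cv2.resize(t[170:270,180:280],None,fx=3.5,fy=3.5,interpolation=cv2.INTER_CUBIC)
o=np.zeros((600,800,3),np.uint8);o[:a.shape[0],:450]=a;o[:350,450:]=b
cv2.imwrite("pics/c2.png",o)
E
```

```text
(no output)
```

View pics/c2.png

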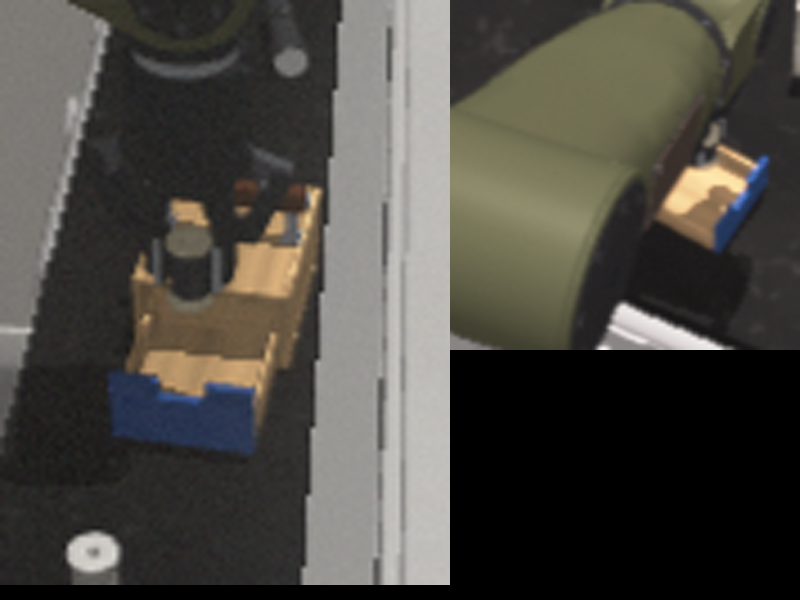

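The side view shows the spool at (232,190) above the drawer, clear of the bar, with the front's upper corners at (214.4,213.1) and (246.4,216.2). In the top view those corners are at about (270.6,215.1) and (256,236).

```bash
python3 - <<'E'
from h import *
for a,b in[((246.2,216),(270.4,214.9)),((214.2,212.9),(256,236.3))]:
    print(onz("side",a,.061).round(4),onz("top",b,.061).round(4),*[np.round(v,4) for v in tri(a,b)])
# spool: top flange centre z~.147, inside px; bottom ellipse centre ~ (192,292)
for p,z in[((190,240),.147),((192,292),.099)]: print("spool",onz("side",(190+p[0]/4.5-.4,130+p[1]/4.5-.4),z).round(4))
E
```

```text
[0.5691 0.0338 0.061 ] [0.5703 0.0302 0.061 ] [0.5691 0.0298 0.0641] 0.0009
[0.4754 0.0406 0.061 ] [0.4719 0.0409 0.061 ] [0.4742 0.0422 0.0585] 0.0024
spool [0.5251 0.075  0.147 ]
spool [0.5248 0.0825 0.099 ]
```

Converted, -8 cm / 50 = -0.16, -7 cm / 50 = -0.14.

Call:
servo_tool(
  targets=[
    [[0,0,-0.06],[0,0,0]],
    [[0,0,-0.1],[0,0,0]],
    [[0,0,-0.14],[0,0,0]],
    [[0,0,-0.16],[0,0,0]],
    [[0,0,-0.16],[0,0,0]],
  ],
)

```text
time_s: 5.3
ee_pos: [0.5252, 0.0795, 0.0306]
tool_rot: [0.748, 0.664, -0.001, -0.0]
ft_force: [-0.1, -1.2, 0.3]
opening: 0.0304
grasp_force: 20.0
```

Converted, -0.5 cm / 50 = -0.01, -0.4 cm / 50 = -0.008.

Call:
servo_tool(
  targets=[
    [[0,0,-0.004],[0,0,0]],
    [[0,0,-0.006],[0,0,0]],
    [[0,0,-0.008],[0,0,0]],
    [[0,0,-0.01],[0,0,0]],
    [[0,0,-0.01],[0,0,0]],
  ],
)

```text
time_s: 5.8
ee_pos: [0.5256, 0.0797, 0.0264]
tool_rot: [0.748, 0.664, 0.0, 0.0]
ft_force: [-0.5, 0.4, -0.0]
opening: 0.0301
grasp_force: 20.0
```

Converted, -0.3 cm / 50 = -0.006, -0.2 cm / 50 = -0.004.

Call:
servo_tool(
  targets=[
    [[0,0,-0.002],[0,0,0]],
    [[0,0,-0.004],[0,0,0]],
    [[0,0,-0.006],[0,0,0]],
    [[0,0,-0.006],[0,0,0]],
    [[0,0,-0.006],[0,0,0]],
  ],
)

```text
time_s: 6.3
ee_pos: [0.5255, 0.0797, 0.0232]
tool_rot: [0.748, 0.664, -0.0, -0.0]
ft_force: [0.1, 0.1, -0.4]
opening: 0.0305
grasp_force: 20.0
```

Converted, -0.1 cm / 50 = -0.002.

Call:
servo_tool(
  targets=[
    [[0,0,-0.002],[0,0,0]],
    [[0,0,-0.002],[0,0,0]],
  ],
)

```text
time_s: 6.5
ee_pos: [0.5257, 0.0797, 0.0225]
tool_rot: [0.748, 0.664, 0.0, 0.0]
ft_force: [-1.7, 0.0, 5.0]
opening: 0.0306
grasp_force: 20.5
```

Call:
servo_tool(
  targets=[
    [[0,0,-0.002],[0,0,0]],
    [[0,0,-0.002],[0,0,0]],
  ],
)

```text
time_s: 6.7
ee_pos: [0.5257, 0.0797, 0.0217]
tool_rot: [0.748, 0.664, 0.0, 0.0]
ft_force: [-3.4, -0.8, 8.4]
opening: 0.0307
grasp_force: 20.7
```

Converted, 0.1 cm / 50 = 0.002.

Call:
servo_tool(
  targets=[
    [[0,0,0.002],[0,0,0]],
    [[0,0,0.002],[0,0,0]],
    [[0,0,0.002],[0,0,0]],
    [[0,0,0.002],[0,0,0]],
    [[0,0,0.002],[0,0,0]],
  ],
  fingers=-0.05,
)

```text
time_s: 7.2
ee_pos: [0.5255, 0.0797, 0.0222]
tool_rot: [0.748, 0.664, -0.0, -0.0]
ft_force: [-0.6, -0.1, 1.0]
opening: 0.0449
grasp_force: 0.0
```

Call:
servo_tool(
  targets=[
    [[0,0,0.02],[0,0,0]],
    [[0,0,0.06],[0,0,0]],
    [[0,0,0.12],[0,0,0]],
    [[0,0,0.2],[0,0,0]],
    [[0,0,0.26],[0,0,0]],
  ],
)

```text
time_s: 7.7
ee_pos: [0.5257, 0.0797, 0.1553]
tool_rot: [0.748, 0.664, 0.001, 0.001]
ft_force: [-0.2, -0.0, -0.9]
opening: 0.0451
grasp_force: 0.0
```

Converted, -13 cm / 50 = -0.26, -11 cm / 50 = -0.22.

Call:
servo_tool(
  targets=[
    [[0,-0.08,0],[0,0,0]],
    [[0,-0.16,0],[0,0,0]],
    [[0,-0.22,0],[0,0,0]],
    [[0,-0.26,0],[0,0,0]],
    [[0,-0.26,0],[0,0,0]],
  ],
  fingers=1,
)

```text
time_s: 8.2
ee_pos: [0.5255, -0.0523, 0.153]
tool_rot: [0.749, 0.663, 0.0, 0.0]
ft_force: [0.7, -0.0, 0.6]
opening: 0.0001
grasp_force: 0.0
```

```bash
python3 - <<'E'
from h import *
s=cams.capture("side");cv2.imwrite("pics/s3.png",s);t=cams.capture("top");cv2.imwrite("pics/t3.png",t)
a=cv2.resize(s[150:275,190:290],None,fx=4.5,fy=4.5,interpolation=cv2.INTER_CUBIC)
b=cv2.resize(t[170:270,180:280],None,fx=3.5,fy=3.5,interpolation=cv2.INTER_CUBIC)
o=np.zeros((600,800,3),np.uint8);o[:a.shape[0],:450]=a;o[:350,450:]=b
cv2.imwrite("pics/c3.png",o)
E
```

```text
(no output)
```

View pics/c3.png

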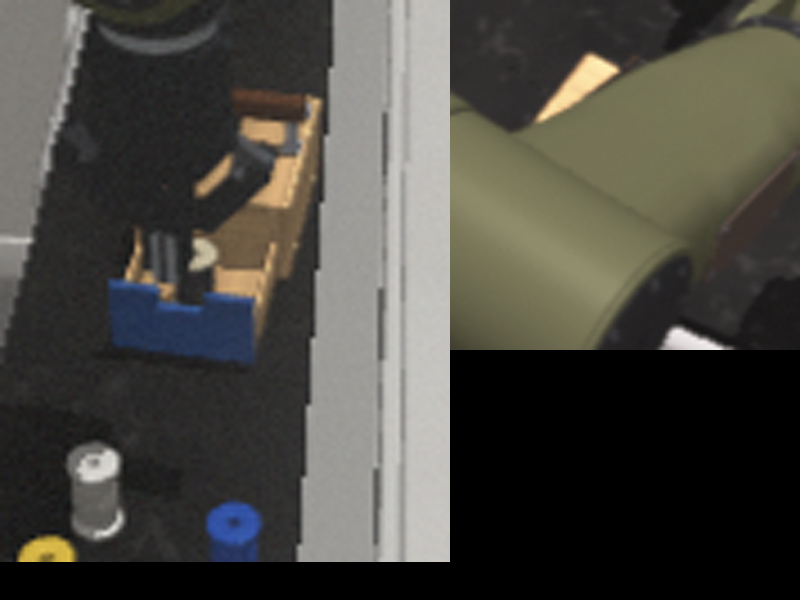

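The spool stands in the drawer behind the notch, at about side (233,206), and is released. The front is still open. I'll go down in front of the drawer with the fingers shut.

Converted, -12.5 cm / 50 = -0.25, -10 cm / 50 = -0.2.

Call:
servo_tool(
  targets=[
    [[-0.01,0.02,-0.06],[0,0,0]],
    [[-0.02,0.04,-0.14],[0,0,0]],
    [[-0.024,0.04,-0.2],[0,0,0]],
    [[-0.024,0.04,-0.25],[0,0,0]],
    [[-0.024,0.04,-0.25],[0,0,0]],
  ],
)

```text
time_s: 8.8
ee_pos: [0.5119, -0.029, 0.0249]
tool_rot: [0.747, 0.664, -0.002, -0.002]
ft_force: [0.3, 0.3, -0.4]
opening: 0.0001
grasp_force: 0.0
```

Converted, 4.5 cm / 50 = 0.09, 4 cm / 50 = 0.08.

Call:
servo_tool(
  targets=[
    [[0.002,0.02,0],[0,0,0]],
    [[0.006,0.04,0],[0,0,0]],
    [[0.008,0.06,0],[0,0,0]],
    [[0.01,0.08,0],[0,0,0]],
    [[0.012,0.09,0],[0,0,0]],
  ],
)

```text
time_s: 9.3
ee_pos: [0.5198, 0.0159, 0.0278]
tool_rot: [0.748, 0.664, 0.0, 0.0]
ft_force: [-0.1, -0.0, 0.7]
opening: 0.0003
grasp_force: 0.0
```

Converted, 2 cm / 50 = 0.04, 1.6 cm / 50 = 0.032.

Call:
servo_tool(
  targets=[
    [[0.001,0.008,0],[0,0,0]],
    [[0.002,0.016,0],[0,0,0]],
    [[0.003,0.024,0],[0,0,0]],
    [[0.004,0.032,0],[0,0,0]],
    [[0.005,0.04,0],[0,0,0]],
  ],
)

```text
time_s: 9.8
ee_pos: [0.522, 0.0348, 0.0273]
tool_rot: [0.748, 0.664, -0.0, -0.0]
ft_force: [-0.6, -0.2, 0.7]
opening: 0.0001
grasp_force: 0.4
```

Converted, 2 cm / 50 = 0.04, 1.6 cm / 50 = 0.032.

Call:
servo_tool(
  targets=[
    [[0.001,0.008,0],[0,0,0]],
    [[0.002,0.016,0],[0,0,0]],
    [[0.003,0.024,0],[0,0,0]],
    [[0.004,0.032,0],[0,0,0]],
    [[0.005,0.04,0],[0,0,0]],
  ],
)

```text
time_s: 10.3
ee_pos: [0.5245, 0.055, 0.0272]
tool_rot: [0.748, 0.664, -0.0, -0.0]
ft_force: [-0.8, -1.5, 0.0]
opening: 0.0001
grasp_force: 0.4
```

Converted, 2 cm / 50 = 0.04, 1.6 cm / 50 = 0.032.

Call:
servo_tool(
  targets=[
    [[0.001,0.008,0],[0,0,0]],
    [[0.002,0.016,0],[0,0,0]],
    [[0.003,0.024,0],[0,0,0]],
    [[0.004,0.032,0],[0,0,0]],
    [[0.005,0.04,0],[0,0,0]],
  ],
)

```text
time_s: 10.8
ee_pos: [0.527, 0.075, 0.0273]
tool_rot: [0.748, 0.664, -0.0, -0.0]
ft_force: [-1.0, -1.1, -0.4]
opening: 0.0003
grasp_force: 0.4
```

Call:
servo_tool(
  targets=[
    [[0.001,0.008,0],[0,0,0]],
    [[0.002,0.016,0],[0,0,0]],
    [[0.003,0.024,0],[0,0,0]],
    [[0.004,0.032,0],[0,0,0]],
    [[0.005,0.04,0],[0,0,0]],
  ],
)

```text
time_s: 11.3
ee_pos: [0.5296, 0.095, 0.0273]
tool_rot: [0.748, 0.664, -0.0, 0.0]
ft_force: [-1.0, -1.0, 0.3]
opening: -0.0002
grasp_force: 0.4
```

Converted, 0.6 cm / 50 = 0.012, 0.4 cm / 50 = 0.008.

Call:
servo_tool(
  targets=[
    [[0.0006,0.004,0],[0,0,0]],
    [[0.001,0.008,0],[0,0,0]],
    [[0.0016,0.012,0],[0,0,0]],
  ],
)

```text
time_s: 11.6
ee_pos: [0.5303, 0.1008, 0.0273]
tool_rot: [0.748, 0.664, -0.0, -0.0]
ft_force: [-1.3, -0.8, 0.0]
opening: 0.0
grasp_force: 0.4
```

Converted, 0.4 cm / 50 = 0.008, 0.2 cm / 50 = 0.004.

Call:
servo_tool(
  targets=[
    [[0.0006,0.004,0],[0,0,0]],
    [[0.001,0.008,0],[0,0,0]],
  ],
)

```text
time_s: 11.8
ee_pos: [0.5309, 0.1048, 0.0273]
tool_rot: [0.748, 0.664, 0.0, 0.0]
ft_force: [-0.1, -0.5, -0.5]
opening: -0.0002
grasp_force: 0.4
```

Converted, 0.4 cm / 50 = 0.008, 0.2 cm / 50 = 0.004.

Call:
servo_tool(
  targets=[
    [[0.0006,0.004,0],[0,0,0]],
    [[0.001,0.008,0],[0,0,0]],
  ],
)

```text
time_s: 12.0
ee_pos: [0.5314, 0.1088, 0.0273]
tool_rot: [0.748, 0.664, 0.0, 0.0]
ft_force: [-0.8, -0.9, -0.4]
opening: -0.0
grasp_force: 0.4
```

Converted, 0.4 cm / 50 = 0.008, 0.2 cm / 50 = 0.004.

Call:
servo_tool(
  targets=[
    [[0.0006,0.004,0],[0,0,0]],
    [[0.001,0.008,0],[0,0,0]],
  ],
)

```text
time_s: 12.2
ee_pos: [0.5319, 0.1129, 0.0273]
tool_rot: [0.748, 0.664, 0.0, 0.0]
ft_force: [-0.5, -0.8, 0.8]
opening: -0.0001
grasp_force: 0.4
```

Converted, 0.4 cm / 50 = 0.008, 0.2 cm / 50 = 0.004.

Call:
servo_tool(
  targets=[
    [[0.0006,0.004,0],[0,0,0]],
    [[0.001,0.008,0],[0,0,0]],
  ],
)

```text
time_s: 12.4
ee_pos: [0.5324, 0.1165, 0.0273]
tool_rot: [0.748, 0.664, -0.0, 0.0]
ft_force: [-1.2, -5.7, 0.6]
opening: 0.0002
grasp_force: 0.3
```

Converted, -12 cm / 50 = -0.24, 10 cm / 50 = 0.2.

Call:
servo_tool(
  targets=[
    [[-0.002,-0.02,0],[0,0,0]],
    [[-0.006,-0.06,0],[0,0,0]],
    [[-0.01,-0.12,0.04],[0,0,0]],
    [[-0.02,-0.18,0.12],[0,0,0]],
    [[-0.02,-0.24,0.2],[0,0,0]],
  ],
)

```text
time_s: 12.9
ee_pos: [0.5213, -0.0046, 0.1279]
tool_rot: [0.748, 0.664, -0.0, -0.001]
ft_force: [0.8, 0.0, 0.0]
opening: 0.0003
grasp_force: 0.0
```

Converted, -12 cm / 50 = -0.24, 10 cm / 50 = 0.2.

Call:
servo_tool(
  targets=[
    [[0,-0.06,0.06],[0,0,0]],
    [[0,-0.12,0.12],[0,0,0]],
    [[0,-0.18,0.18],[0,0,0]],
    [[0,-0.24,0.2],[0,0,0]],
    [[0,-0.24,0.2],[0,0,0]],
  ],
  fingers=-0.6,
)

```text
time_s: 13.4
ee_pos: [0.5224, -0.1265, 0.2289]
tool_rot: [0.749, 0.663, 0.001, 0.002]
ft_force: [-0.9, 0.0, 0.6]
opening: 0.0683
grasp_force: 0.0
```

```bash
python3 - <<'E'
from h import *
s=cams.capture("side");cv2.imwrite("pics/s4.png",s);t=cams.capture("top");cv2.imwrite("pics/t4.png",t)
a=cv2.resize(s[140:260,200:290],None,fx=5,fy=5,interpolation=cv2.INTER_CUBIC)
b=cv2.resize(t[170:270,180:280],None,fx=3.5,fy=3.5,interpolation=cv2.INTER_CUBIC)
o=np.zeros((600,800,3),np.uint8);o[:a.shape[0],:450]=a;o[:350,450:]=b
cv2.imwrite("pics/c4.png",o);print(arm.get_state()["joint_pos"])
E
```

```text
[-3.01217634e-01  2.73368212e-01  1.56541723e+00  2.68634490e-04
  1.30284496e+00 -1.80937463e-01]
```

View pics/c4.png

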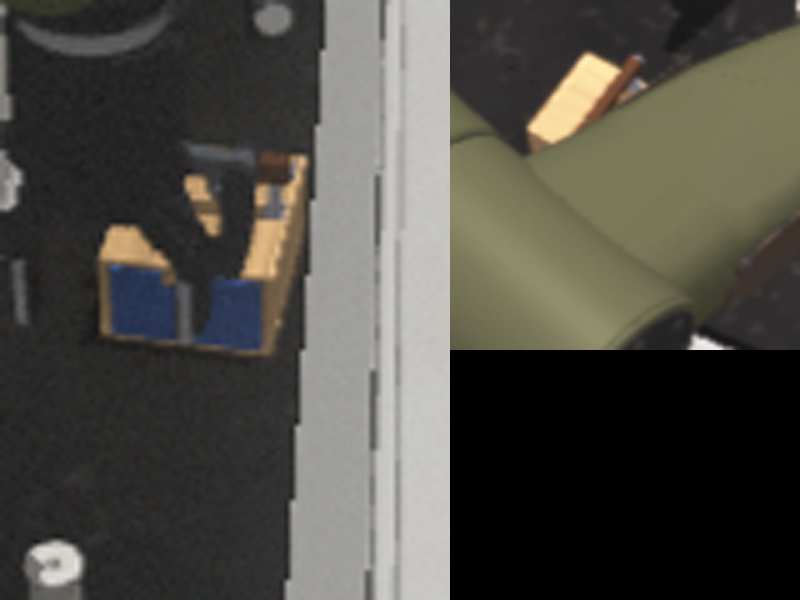

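The drawer is shut and flush. The box front's upper corners are at side (220,192.4) and (254,196), and its lower corners at about (220.4,207) and (254,210.6). The right end of the bar's top is near (258.3,171).

```bash
python3 - <<'E'
from h import *
S=lambda x,y:(200+x/5-.4,140+y/5-.4)
for n,p,z in[("FL",(100,262),.068),("FR",(270,280),.068),("fl",(102,337),0),("fr",(270,353),0),("BarR",(293,156),.111)]:print(n,onz("side",S(*p),z).round(4))
T=lambda x,y:(180+(x-450)/3.5-.35,170+y/3.5-.35)
for n,p,z in[("bk far",(590,53),.068),("bk near",(528,125),.068),("barfar top",(636,55),.111)]:print(n,onz("top",T(*p),z).round(4))
# same front corners before pushing
S0=lambda x,y:(190+x/4.5-.4,130+y/4.5-.4)
E
```

```text
FL [0.4806 0.1303 0.068 ]
FR [0.5856 0.1204 0.068 ]
fl [ 0.4782  0.1392 -0.    ]
fr [0.5859 0.1313 0.    ]
BarR [0.5953 0.1908 0.111 ]
bk far [0.6045 0.2496 0.068 ]
bk near [0.4994 0.267  0.068 ]
barfar top [0.5981 0.1904 0.111 ]
```

Converted, 12 cm / 50 = 0.24, 9.6 cm / 50 = 0.192, 0.6 rad / 1.5708 = 0.382.

Call:
servo_tool(
  targets=[
    [[0.002,0.048,0],[0,0,0.0764]],
    [[0.004,0.096,0],[0,0,0.1528]],
    [[0.006,0.144,0],[0,0,0.2292]],
    [[0.008,0.192,0],[0,0,0.3056]],
    [[0.012,0.24,0],[0,0,0.382]],
  ],
)

```text
time_s: 14.0
ee_pos: [0.5278, -0.0013, 0.2264]
tool_rot: [0.516, 0.857, -0.0, -0.001]
ft_force: [-0.1, -0.4, -0.1]
opening: 0.0683
grasp_force: 0.0
```

Converted, 10 cm / 50 = 0.2, 8 cm / 50 = 0.16, 0.6 rad / 1.5708 = 0.382.

Call:
servo_tool(
  targets=[
    [[0.002,0.04,0],[0,0,0.0764]],
    [[0.004,0.08,0],[0,0,0.1528]],
    [[0.006,0.12,0],[0,0,0.2292]],
    [[0.008,0.16,0],[0,0,0.3056]],
    [[0.012,0.2,0],[0,0,0.382]],
  ],
)

```text
time_s: 14.5
ee_pos: [0.5337, 0.0985, 0.2264]
tool_rot: [0.239, 0.971, -0.0, -0.001]
ft_force: [0.5, -1.0, 0.1]
opening: 0.0682
grasp_force: 0.0
```

Converted, 10 cm / 50 = 0.2, 9 cm / 50 = 0.18, 0.37 rad / 1.5708 = 0.2355.

Call:
servo_tool(
  targets=[
    [[0.004,0.06,0],[0,0,0.0637]],
    [[0.008,0.12,0],[0,0,0.1273]],
    [[0.012,0.18,0],[0,0,0.191]],
    [[0.014,0.2,0],[0,0,0.2355]],
    [[0.014,0.2,0],[0,0,0.2355]],
  ],
)

```text
time_s: 15.0
ee_pos: [0.5405, 0.1987, 0.2261]
tool_rot: [0.058, 0.998, -0.0, -0.001]
ft_force: [0.6, 0.3, 0.3]
opening: 0.0683
grasp_force: 0.0
```

Converted, -9.5 cm / 50 = -0.19, -8 cm / 50 = -0.16.

Call:
servo_tool(
  targets=[
    [[0,-0.01,-0.06],[0,0,0]],
    [[0,-0.01,-0.12],[0,0,0]],
    [[0,-0.01,-0.16],[0,0,0]],
    [[0,-0.01,-0.19],[0,0,0]],
    [[0,-0.01,-0.19],[0,0,0]],
  ],
)

```text
time_s: 15.5
ee_pos: [0.54, 0.1911, 0.1298]
tool_rot: [0.061, 0.998, -0.001, -0.002]
ft_force: [0.4, -1.1, 0.0]
opening: 0.0685
grasp_force: 0.0
```

```bash
python3 - <<'E'
from h import *
s=cams.capture("side");t=cams.capture("top")
a=cv2.resize(s[120:240,200:290],None,fx=5,fy=5,interpolation=cv2.INTER_CUBIC)
b=cv2.resize(t[170:270,180:280],None,fx=3.5,fy=3.5,interpolation=cv2.INTER_CUBIC)
o=np.zeros((600,800,3),np.uint8);o[:a.shape[0],:450]=a;o[:350,450:]=b
cv2.imwrite("pics/c5.png",o)
E
```

```text
(no output)
```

View pics/c5.png

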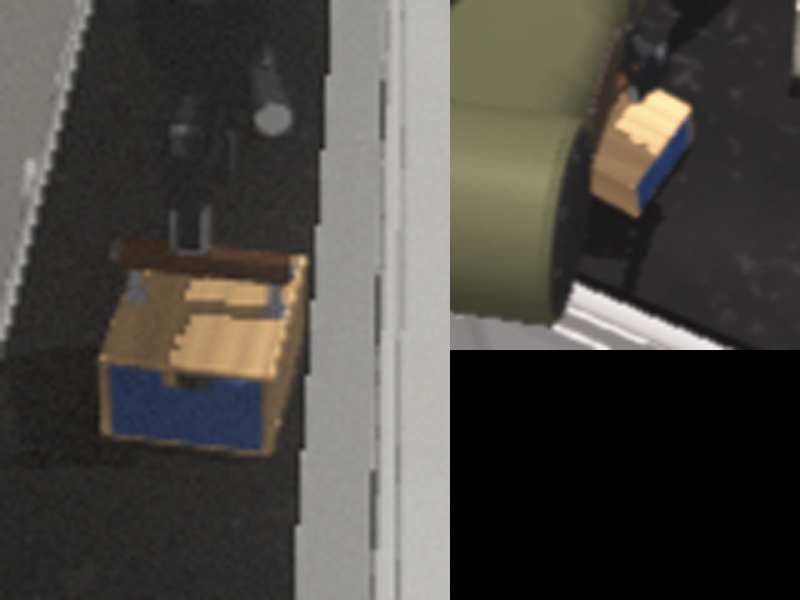

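```bash
python3 - <<'E'
from h import *
S=lambda x,y:(200+x/5-.4,120+y/5-.4)
for n,p,z in[("tip",(191,253),.135),("barL near top",(118,245),.111),("barR near top",(294,258),.111),("barL far top",(122,238),.111),("barR bottom",(293,280),.093),("barL bottom",(122,266),.093),("FL",(100,357),.068),("FR",(272,376),.068)]:print(n,onz("side",S(*p),z).round(4))
E
```

```text
tip [0.535  0.1554 0.135 ]
barL near top [0.4857 0.1943 0.111 ]
barR near top [0.596  0.1887 0.111 ]
barL far top [0.4873 0.2021 0.111 ]
barR bottom [0.5957 0.1902 0.093 ]
barL bottom [0.4873 0.1971 0.093 ]
FL [0.48   0.1353 0.068 ]
FR [0.5866 0.1244 0.068 ]
```

The bar runs from side (223,168) to (259,171), and the near finger is in front of it, so the bar lies between the fingers. Bar centre is about (0.541, 0.195).

Converted, -4.8 cm / 50 = -0.096, -4 cm / 50 = -0.08.

Call:
servo_tool(
  targets=[
    [[0.002,0.006,-0.03],[0,0,0]],
    [[0.002,0.006,-0.06],[0,0,0]],
    [[0.002,0.006,-0.08],[0,0,0]],
    [[0.002,0.006,-0.096],[0,0,0]],
    [[0.002,0.006,-0.096],[0,0,0]],
  ],
)

```text
time_s: 16.1
ee_pos: [0.5418, 0.1947, 0.0827]
tool_rot: [0.06, 0.998, -0.0, -0.001]
ft_force: [0.0, 0.7, 0.3]
opening: 0.0684
grasp_force: 0.0
```

Call:
servo_tool(
  targets=[
    [[0,0,0],[0,0,0]],
    [[0,0,0],[0,0,0]],
    [[0,0,0],[0,0,0]],
    [[0,0,0],[0,0,0]],
    [[0,0,0],[0,0,0]],
  ],
  fingers=1,
  grip_force=80,
)

```text
time_s: 16.6
ee_pos: [0.5425, 0.1945, 0.0843]
tool_rot: [0.06, 0.998, -0.0, 0.0]
ft_force: [1.3, -3.7, 0.7]
opening: 0.0125
grasp_force: 80.0
```

Call:
servo_tool(
  targets=[
    [[0,0,0],[0,0,0]],
    [[0,0,0],[0,0,0]],
    [[0,0,0],[0,0,0]],
  ],
)

```text
time_s: 16.9
ee_pos: [0.5425, 0.1946, 0.0843]
tool_rot: [0.06, 0.998, -0.0, 0.0]
ft_force: [-0.4, -5.4, 2.6]
opening: 0.013
grasp_force: 80.1
```

Converted, 2 cm / 50 = 0.04, 1.5 cm / 50 = 0.03.

Call:
servo_tool(
  targets=[
    [[0,0,0.004],[0,0,0]],
    [[0,0,0.01],[0,0,0]],
    [[0,0,0.02],[0,0,0]],
    [[0,0,0.03],[0,0,0]],
    [[0,0,0.04],[0,0,0]],
  ],
)

```text
time_s: 17.4
ee_pos: [0.5423, 0.195, 0.1045]
tool_rot: [0.06, 0.998, 0.0, -0.0]
ft_force: [0.4, 0.4, -7.9]
opening: 0.0127
grasp_force: 78.5
```

Converted, 4 cm / 50 = 0.08, 3.2 cm / 50 = 0.064.

Call:
servo_tool(
  targets=[
    [[0,0,0.016],[0,0,0]],
    [[0,0,0.032],[0,0,0]],
    [[0,0,0.048],[0,0,0]],
    [[0,0,0.064],[0,0,0]],
    [[0,0,0.08],[0,0,0]],
  ],
)

```text
time_s: 17.9
ee_pos: [0.5423, 0.1949, 0.1448]
tool_rot: [0.06, 0.998, 0.0, 0.0]
ft_force: [-0.1, -0.4, -7.0]
opening: 0.0129
grasp_force: 78.5
```

Converted, 2.2 cm / 50 = 0.044, 2.1 cm / 50 = 0.042.

Call:
servo_tool(
  targets=[
    [[0,0,0.016],[0,0,0]],
    [[0,0,0.028],[0,0,0]],
    [[0,0,0.036],[0,0,0]],
    [[0,0,0.042],[0,0,0]],
    [[0,0,0.044],[0,0,0]],
  ],
)

```text
time_s: 18.4
ee_pos: [0.5423, 0.1949, 0.1663]
tool_rot: [0.06, 0.998, 0.0, 0.0]
ft_force: [0.8, 0.0, -8.0]
opening: 0.0128
grasp_force: 78.5
```

Call:
servo_tool(
  targets=[
    [[0,0,0],[0,0,0]],
    [[0,0,0],[0,0,0]],
    [[0,0,0],[0,0,0]],
    [[0,0,0],[0,0,0]],
    [[0,0,0],[0,0,0]],
  ],
)

```text
time_s: 18.9
ee_pos: [0.5423, 0.1948, 0.166]
tool_rot: [0.06, 0.998, -0.0, -0.0]
ft_force: [0.3, -0.7, -8.2]
opening: 0.0127
grasp_force: 78.5
```

```bash
python3 - <<'E'
from h import *
s=cams.capture("side");t=cams.capture("top")
a=cv2.resize(s[100:240,195:285],None,fx=4.2,fy=4.2,interpolation=cv2.INTER_CUBIC)
b=cv2.resize(t[140:300,180:290],None,fx=3.5,fy=3.5,interpolation=cv2.INTER_CUBIC)
o=np.zeros((600,800,3),np.uint8);o[:a.shape[0],:378]=a;o[:560,400:785]=b
cv2.imwrite("pics/c6.png",o);st=arm.get_state();print(st["ft_force"],st["torque"],st["ee_pos"],st["opening"])
E
```

```text
[-0.17666596 -0.18487858 -7.55686155] [-0.02938797 -0.02100237 -0.03290278] [0.54229761 0.19486292 0.16602922] 0.012519938362142678
```

View pics/c6.png

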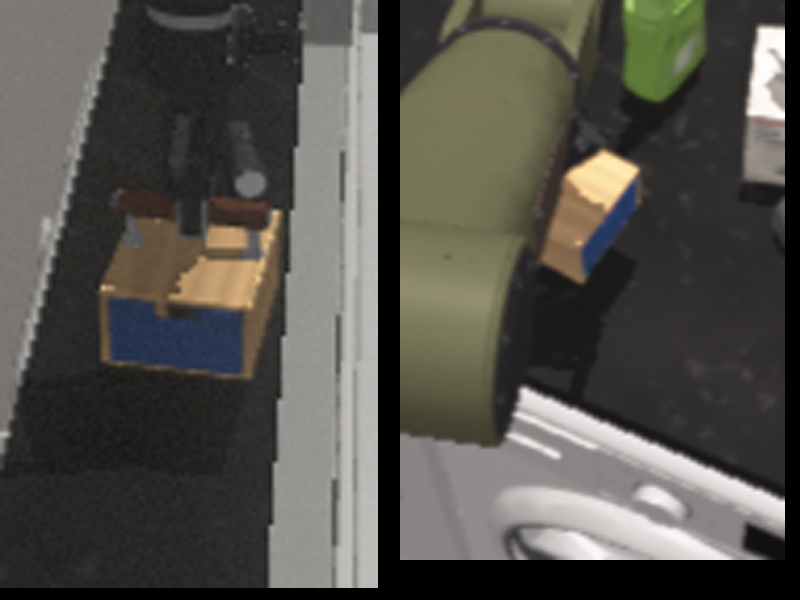

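The box hangs level at side (237,178) with its drawer shut. Weight on the wrist is about 7.7 N, and the TCP has risen 8.2 cm.

```bash
python3 -c "
from workcell import finish_job
print(finish_job())"
```

```text
the job is handed in; nothing more can be done
None
```

I handed the job in with the black spool in the shut drawer and the gripper holding the box level by its bar, about 8 cm above the worktop; the hand-in call returned no verdict.

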